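# Lay the bird feeder in its cleaning cradle and press its base release home

## Task

The steel bird feeder standing in the cleaning cradle has to come apart for washing. Tip it over onto its side along the cradle, with its head towards the end stop and without letting its feet skid along the mat, then press the red release button under its base fully in and leave it so; the feeder has to brace its head against the end stop to take the press. Go gently, the feeder is thin sheet and dents if pushed harder than 20 N, and leave everything else on the bench where it is.

Things in the scene. Friction and masses are not known exactly. Their poses are not given: they have to be found in the camera images.
- cradle: Wooden cleaning cradle, fixed to the bench, 560 mm long (its x) by 150 wide (its y). Origin: centre of its underside. Its floor, a black ribbed rubber mat, lies 22 mm above the origin; two pale side rails with inner faces at y = -59 and +59 mm rise to 42 mm. The mat is soft enough for a feeder to fall over onto. The end stop stands at its +x end.
- cradle_end (a point): Middle of the mat's edge at the cradle's +x end, x = 280 mm. Near it a movable end stop spans the cradle: a pale beech block, 92 mm tall above the mat, two brass wing screws on top, rubber face looking to -x. Where it is clamped is not measured: the face lies anywhere from x = 205 to 245 mm of the cradle. It is fast and does not give way.
- feeder: Steel tube feeder like a pepper mill, 270 mm tall, loose, 0.6 kg give or take a quarter, standing on the mat near the cradle's -x end, its x along the cradle's within 0.05 rad. Origin: on its axis at the ends of its feet; z up the axis. Four feet 14 mm across, 12 tall, at x, y = +-39 mm; square base 100 x 100 mm, z 12 to 36; tube 76 mm across, z 36 to 222; then the lid. Dents above 20 N.
- feeder_rim (a point): On the feeder's axis at z = 231 mm, middle height of the lid's upright rim, which is 100 mm across, z 222 to 240. Balance point: on the axis at about z = 125. Pushed level at the rim, the feeder tips at 1 to 2 N and falls by itself beyond a lean of about 0.35 rad. Lying, it rests on the base's side and the rim, axis 50 mm above the mat, and slides at 2 to 5.5 N.
- feeder_top (a point): Centre of the flat top of the feeder's knob, on its axis 270 mm from the ends of its feet. This is the part that meets the end stop.
- feeder_toe (a point): Edge of the feet towards the feeder's own +x, at x = 46, y = 0, z = 0 mm of the feeder: the edge it should tip over.
- release_face (a point): Centre of the outer face of the red release button, 32 mm across, on the axis under the feeder's base. Unpressed, it stands 9 mm out from the base's underside and 3 mm short of the ends of the feet; the feet leave 64 mm free between them. Lying, two feet stand above it on either side, from 32 mm above its centre: keep broad parts of the gripper off them, for instance by leaning the fingers forward.
- release (a joint): How far the release button is pressed in (m): 0 out, 0.006 fully in. It moves stiffly at about 9 N all the way, meets a hard end, and stays where it is left (no spring). 9 N is more than the lying feeder's sliding friction, so unbraced the feeder slides instead.
- bird_bath: Bystander: blue glazed ceramic bird bath dish, 216 mm across, 45 tall. Origin: centre of its underside.
- trowel: Bystander: green plastic trowel lying flat, 290 mm long, blade to its +x. Origin: at the neck, on the bench.
- plant_tag: Bystander: wooden plant tag lying flat beside the cradle, 130 x 22 x 5 mm. Origin: centre of its underside.
- tin: Bystander: small aluminium tin, 71 mm across, 66 tall. Origin: centre of its underside.
- seed_jar: Bystander: amber glass jar with a steel lid, 72 mm across, 110 tall. Origin: centre of its underside.
- clay_pot: Bystander: small empty terracotta pot, 94 mm across, 85 tall. Origin: centre of its underside.
- tube_brush: Bystander: tube-cleaning brush lying beside the cradle, 330 mm long, 44 thick, white head to its +x. Origin: near its middle, on the bench.

How it is judged:
By the outcome, as a careful person would: the job done as asked, in the order asked, and still so for the second after the job is handed in, with the robot touching nothing.
It also fails if it takes over 54 s, if anything falls off the work surface, if the arm or the gripper's body presses on something with over 40 N, if the wrist force passes 120 N, or if a joint passes its speed limit or range.

## Robot

A 6-joint arm with a two-finger parallel gripper is mounted at the origin on the work surface. World frame = base frame: x ahead of the robot, y to its left, z up, the work surface at z = 0. Lengths are in m, angles in degrees, forces in N, time in s.
With the tool pointing down it reaches from about 0.275 to 0.75 m from the base axis. Payload 10.2 kg.
Tool frame: the origin (TCP) lies midway between the tips of the shut fingers; the grasp point (between the pads) lies 19 mm behind it (bot.grip_point_offset is the z of the grasp point in the tool frame, in m); z points along the fingers, y is the line along which they close (so a half turn about z gives the same grasp; the last joint's range is limited). The gripper opens to 85 mm and grips with 20 to 120 N. Pads are 22 mm wide; open, the fingers measure 114 mm over their backs; the gripper's body (76 mm by 85 mm) begins 54 mm behind the grasp point. The pads swing forward as they close: fully open they stand 13 mm farther back than shut.
Start: joints at [-83.675, 17.928, 85.812, -0, 76.261, -12.8], TCP at [0.172, -0.496, 0.231] pointing down, gripper open.
Joint ranges: [-168.41, 168.41], [-55.51, 124.54], [10.69, 146.95], [-70.63, 250.63], [1, 178], [-165.06, 165.06]. Speed limits (degrees/s): [136.94, 136.94, 172.46, 180, 180, 180].

## Interface

Orientations are given as [roll, pitch, yaw] about the fixed x, y, z axes, in that order (R = Rz(yaw) Ry(pitch) Rx(roll)).
In Python, from rig import bot gives the robot as it stands. The module is installed in compiled form; this text tells all that it offers.
- The arm moves only by the tool play_rows, never from a script. Its argument "rows" is a list of rows, each a list of 7 numbers: the shift along the tool's x, y, z in m, then the turn, a rotation vector about the tool's x, y, z in degrees, then the closure in counts, from 0 (fully open) to 255 (shut). A call has 1 to 10 rows; each row is the pose to reach, as a shift and turn from the pose commanded when the call began, along the tool's axes at that moment; what a row does not reach only later rows make up. A row lasts 1/10 s, in which the tool goes at most 50 mm and 8.59 degrees, less where a joint would pass 70% of its speed; a pose out of reach is approached as far as the arm can. A call with a gripper value outside its range is refused whole. The fingers move at their own pace and stop on an object; "squeeze" is the grip in N (left out, the last holds). Time passes only in rows, so rows that repeat a pose let the fingers close. It gives the time, the measured TCP pose, the force, the opening and the grip force at its end, in the units of the state.
- bot.observe(): the state, without advancing time (a new reading comes with each control period).
- bot.get_image(name): name is "scene" or "top"; returns (picture, depth): 384x512x3 uint8, red, green, blue; 384x512 float32, m along the optical axis (not along the pixel's ray), 0 where there is no reading.
- bot.camera_params(name): a dict with "intrinsics" (3x3 intrinsics, pixels), "dist_coeffs" ([k1, k2, p1, p2, k3] as OpenCV has them; the pictures are not rectified), "world_from_camera" (4x4, takes a point from camera to world coordinates). Camera axes: x right, y down, z forward; pixel columns grow to the right and rows downward; lengths in m; the calibration is good to about 2 mm. A picture is of the moment at which its call begins. camera_params takes no time and is no camera call.
- bot.finish_job(): hands the job in; it is judged then, once.
The state is a dict: "time_s": time; "joint_pos": joint angles; "qd": joint speeds; "joint_torque": joint torques, N m; "tcp_pos": TCP position; "tcp_rot": TCP orientation; "force": force on the tool from outside, world axes, zero at the start; "ft_torque": the same for the moment, N m; "grip_width": opening from 0.0 (shut) to 1.0 (fully open); "gripper_force": force on a finger pad.
Only numpy, scipy, OpenCV 4.12 (cv2) and the standard library are available. Lean on these libraries where they do the work, as an engineer would, in place of code of your own. Each camera call takes 0.05 s, during which the arm holds its last target. There are 200 camera calls.

## Working session

There is one attempt and no reset: what is moved stays moved. The work goes in short steps, Python scripts to look and compute and a tool call to move; the robot and the scene stay as the last step left them, time stands still between calls to the robot, and variables do not carry over. Pictures are saved under pics/ and viewed, at most 10 in all, crops included, and the job is handed in when it is done.

Besides the shell and the picture viewer there is one more tool, called after ">>>" by a JSON object that holds its "op" and its "data". play_rows: Moves the arm, as the interface text tells. Its arguments: {"type":"object","properties":{"rows":{"type":"array"},"squeeze":{"type":"number"}},"required":["rows"]}

```bash
mkdir -p pics
python3 - <<'E'
from rig import bot
import cv2, numpy as np
for n in ("scene","top"):
    im,d=bot.get_image(n); cv2.imwrite(f"pics/{n}0.png",im[:,:,::-1]); np.savez(f"{n}0.npz",im=im,d=d)
    p=bot.camera_params(n); print(n,p["intrinsics"],p["dist_coeffs"],np.round(p["world_from_camera"],3))
s=bot.observe(); print(s)
E
```

```text
scene [[485.43359802   0.         251.76796826]
 [  0.         485.43359802 192.96356502]
 [  0.           0.           1.        ]] [-0.11993589  0.          0.          0.          0.        ] [[ 0.537  0.619 -0.573  1.394]
 [ 0.843 -0.383  0.377 -0.549]
 [ 0.014 -0.685 -0.728  1.266]
 [ 0.     0.     0.     1.   ]]
top [[356.04397791   0.         254.59526623]
 [  0.         356.04397791 189.16058004]
 [  0.           0.           1.        ]] [-0.00106344  0.          0.          0.          0.        ] [[-0.027 -0.997  0.079  0.5  ]
 [-1.     0.028  0.012  0.005]
 [-0.014 -0.078 -0.997  1.206]
 [ 0.     0.     0.     1.   ]]
{'time_s': 0.1, 'joint_pos': array([-8.36736038e+01,  1.79558908e+01,  8.58483085e+01, -5.96943348e-05,
        7.62596793e+01, -1.27996621e+01]), 'qd': array([ 0.03348331, -0.04409786, -0.12630601,  0.0088801 , -0.02129184,
        0.02793662]), 'joint_torque': array([ 2.01548843e-03, -4.12901258e+01, -2.60145199e+01, -1.75601908e-04,
        2.97591636e-03, -2.91710421e-05]), 'tcp_pos': array([ 0.17198071, -0.49580324,  0.23080426]), 'tcp_rot': array([-1.79937696e+02, -1.40953123e-02,  1.91260648e+01]), 'force': array([-0.33331454, -0.71313169,  0.02585956]), 'ft_torque': array([0.04681372, 0.00474589, 0.02178016]), 'gripper_force': 0.0, 'grip_width': 1.000743336102297}
```

View pics/scene0.png

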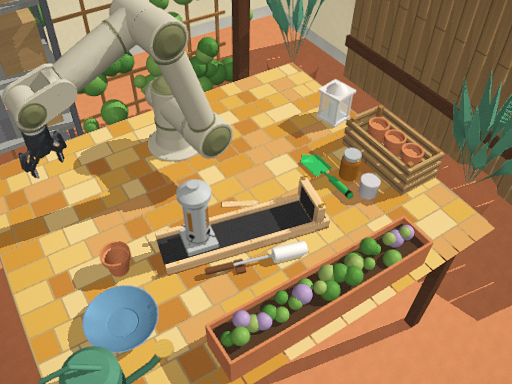

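View pics/top0.png

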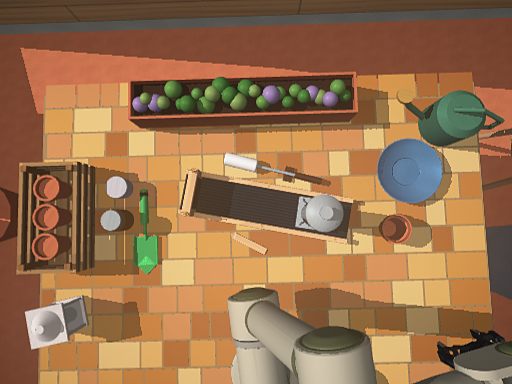

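The scene view shows the feeder at about (195,215) and the end stop at (312,200). In the top view the feeder lid is near (325,212), and the end stop is near (188,192), towards world +y. Next I'll measure from the depth data.

```bash
cat > h.py <<'E'
import numpy as np, cv2
from rig import bot
def cloud(n,d):
    p=bot.camera_params(n); K=p["intrinsics"]; h,w=d.shape
    u,v=np.meshgrid(np.arange(w),np.arange(h))
    q=cv2.undistortPoints(np.stack([u,v],-1).reshape(-1,1,2).astype(np.float64),K,np.array(p["dist_coeffs"])).reshape(h,w,2)
    c=np.dstack([q*d[...,None],d]); T=p["world_from_camera"]
    P=c@T[:3,:3].T+T[:3,3]; P[d<=0]=np.nan; return P
E
python3 - <<'E'
from h import *
Z=np.load("top0.npz"); P=cloud("top",Z["d"]); im=Z["im"]
roi=np.zeros(P.shape[:2],bool); roi[150:250,170:365]=1
x,y,z=P[...,0],P[...,1],P[...,2]
gray=im.max(2)
mat=roi&(gray<75)&(abs(z-.022)<.012)
m=P[mat][:,:2]; r=cv2.minAreaRect(m.astype(np.float32)); print("mat",mat.sum(),r,np.nanmedian(z[mat]))
# rails
rail=roi&(abs(z-.042)<.008)&(gray>120)
rr=P[rail]; r=cv2.minAreaRect(rr[:,:2].astype(np.float32)); print("rail",len(rr),r)
# direction from mat PCA
c,w=r[0],None
box=cv2.boxPoints(r); print(box)
e=[box[1]-box[0],box[2]-box[1]]; L=max(e,key=np.linalg.norm); L=L/np.linalg.norm(L); L=L*np.sign(L[1]); print("dir",L,np.degrees(np.arctan2(L[1],L[0])))
N=np.array([-L[1],L[0]])
s=(P[...,:2]-c)@L; t=(P[...,:2]-c)@N
for a,b in((.1,.125),(.055,.065),(.25,.275),(.275,.31)):
    k=roi&(z>a)&(z<b)
    for nm,kk in (("stop",k&(s>.15)),("feed",k&(s<.15))):
        if kk.sum()>5: print(a,b,nm,kk.sum(),"s",np.percentile(s[kk],[1,50,99]).round(4),"t",np.percentile(t[kk],[1,50,99]).round(4),"z",np.median(z[kk]).round(4))
        if nm=="feed" and kk.sum()>20: print("   rect",cv2.minAreaRect(P[kk][:,:2].astype(np.float32)))
# mat extent toward stop
for t0 in(-.03,0,.03):
    k=mat&(abs(t-t0)<.012); print("mat s",np.percentile(s[k],[0,1,50,99,100]).round(4))
Z2=np.load("scene0.npz"); P2=cloud("scene",Z2["d"]); s2=(P2[...,:2]-c)@L; t2=(P2[...,:2]-c)@N; z2=P2[...,2]
for a,b in((.03,.07),(.07,.105),(.108,.12)):
    k=(abs(t2)<.055)&(s2>.15)&(s2<.31)&(z2>a)&(z2<b); 
    if k.sum(): print("scene stop",a,k.sum(),np.percentile(s2[k],[1,10,25,50,75,99]).round(4),np.median(z2[k]))
k=(abs(t2)<.045)&(s2>.05)&(s2<.19)&(z2<.06);print("matz",np.percentile(z2[k],[5,50,95]))
for a,b in((.235,.265),(.1,.2)):
    k=(abs(t2)<.09)&(s2<-.0)&(s2>-.3)&(z2>a)&(z2<b); print("feed scene",a,k.sum(),np.percentile(s2[k],[1,50,99]).round(4),np.percentile(t2[k],[1,50,99]).round(4))
E
```

```text
mat 2261 ((0.5373605489730835, -0.015067070722579956), (0.5579445958137512, 0.11567267775535583), 78.44912719726562) 0.021944241302445544
rail 1791 ((0.5732330083847046, -0.022606641054153442), (0.56047523021698, 0.22675177454948425), 78.36080932617188)
[[ 0.40565106 -0.27420852]
 [ 0.62774026 -0.3199552 ]
 [ 0.7408149   0.22899523]
 [ 0.51872575  0.27474192]]
dir [0.20174783 0.9794375 ] 78.36081
0.1 0.125 stop 458 s [0.2237 0.2373 0.2532] t [-0.0346  0.0389  0.1118] z 0.1136
0.1 0.125 feed 22 s [-0.1309 -0.12   -0.1157] t [0.0128 0.0459 0.0693] z 0.1087
   rect ((0.5078386068344116, -0.13305412232875824), (0.010616660118103027, 0.05835220590233803), 87.18547058105469)
0.055 0.065 stop 26 s [0.2235 0.2243 0.2266] t [-0.0257  0.0309  0.109 ] z 0.0592
0.055 0.065 feed 205 s [-0.1588 -0.1156 -0.1028] t [-0.0119  0.0477  0.0863] z 0.058
   rect ((0.5096879005432129, -0.13908125460147858), (0.05415574088692665, 0.10294143110513687), 88.8357162475586)
0.25 0.275 feed 782 s [-0.1992 -0.1496 -0.105 ] t [-0.0101  0.0386  0.0832] z 0.27
   rect ((0.5066869258880615, -0.16441693902015686), (0.0969596803188324, 0.09492333233356476), 88.53157043457031)
0.275 0.31 feed 351 s [-0.1833 -0.1503 -0.1191] t [0.0041 0.0361 0.0698] z 0.2779
   rect ((0.5065575242042542, -0.16587293148040771), (0.07000315189361572, 0.06630412489175797), 51.30381393432617)
mat s [-0.2751 -0.2728  0.011   0.2201  0.2764]
mat s [-0.2788 -0.2764  0.1261  0.2752  0.2775]
mat s [-0.2784 -0.277   0.1149  0.2753  0.2772]
scene stop 0.03 319 [0.1521 0.1699 0.2009 0.2225 0.2273 0.2753] 0.04142130031729585
scene stop 0.07 176 [0.2193 0.2217 0.2225 0.2245 0.2283 0.2525] 0.0886098108192862
scene stop 0.108 167 [0.2229 0.2252 0.2285 0.2353 0.2443 0.2519] 0.11270881750623585
matz [-0.00086609  0.02117575  0.04196625]
feed scene 0.235 270 [-0.2049 -0.1639 -0.107 ] [-0.0165 -0.0036  0.0769]
feed scene 0.1 533 [-0.1936 -0.164  -0.1236] [-0.0064  0.002   0.0339]
```

```bash
cat >> h.py <<'E'
from scipy.spatial.transform import Rotation as Ro
C=np.array([.5374,-.0151]); YAW=78.4; a=np.radians(YAW)
L=np.array([np.cos(a),np.sin(a)]); N=np.array([-L[1],L[0]])
def target(s,t,z,al): return np.r_[C+s*L+t*N,z], Ro.from_euler("z",YAW,degrees=True)*Ro.from_euler("x",180,degrees=True)*Ro.from_euler("y",al,degrees=True)
def rel(p,R):
    o=bot.observe(); R0=Ro.from_euler("xyz",o["tcp_rot"],degrees=True)
    return (R0.inv().apply(p-o["tcp_pos"])).round(4),(R0.inv()*R).as_rotvec(degrees=True).round(2)
def st():
    o=bot.observe(); d=o["tcp_pos"][:2]-C
    print("t",o["time_s"],"s,t,z",(d@L).round(4),(d@N).round(4),o["tcp_pos"][2].round(4),o["tcp_rot"].round(2),"F s,t,z",(o["force"][:2]@L).round(2),(o["force"][:2]@N).round(2),o["force"][2].round(2),o["joint_pos"].round(1))
E
python3 - <<'E'
from h import *
st()
print(rel(*target(-.30,0,.25,45))); print(target(0,0,0,45)[1].as_matrix().round(2));
E
```

```text
t 0.1 s,t,z -0.5444 0.2613 0.2308 [-1.7994e+02 -1.0000e-02  1.9130e+01] F s,t,z -0.77 0.18 0.03 [-83.7  18.   85.8  -0.   76.3 -12.8]
(array([ 0.3495, -0.0766, -0.019 ]), array([ 23.18,  40.79, -56.1 ]))
[[ 0.14  0.98  0.14]
 [ 0.69 -0.2   0.69]
 [ 0.71  0.   -0.71]]
```

>>> {"op": "play_rows", "data": {"rows": [[0.1,-0.02,-0.03,6,10,-14,255],[0.2,-0.04,-0.03,12,20,-28,255],[0.28,-0.06,-0.025,18,31,-42,255],[0.35,-0.0766,-0.019,23.2,40.8,-56.1,255],[0.35,-0.0766,-0.019,23.2,40.8,-56.1,255],[0.35,-0.0766,-0.019,23.2,40.8,-56.1,255],[0.35,-0.0766,-0.019,23.2,40.8,-56.1,255],[0.35,-0.0766,-0.019,23.2,40.8,-56.1,255],[0.35,-0.0766,-0.019,23.2,40.8,-56.1,255],[0.35,-0.0766,-0.019,23.2,40.8,-56.1,255]], "squeeze": 20}}

```text
time_s: 1.1
tcp_pos: [0.4777, -0.309, 0.2486]
tcp_rot: [-179.8, -45.1, 78.3]
force: [-0.2, 0.2, 0.3]
grip_width: 0.0
gripper_force: 0.0
```

Run:
```python
from h import *
st(); print(rel(*target(-.24,0,.245,45)))
```

```text
t 1.1 s,t,z -0.2999 -0.0006 0.2486 [-179.85  -45.09   78.33] F s,t,z 0.14 0.18 0.27 [-57.9  37.3  64.8  31.4 110.7 -43.8]
(array([ 0.0398, -0.0006,  0.045 ]), array([-0.11, -0.09, -0.05]))
```

>>> {"op": "play_rows", "data": {"rows": [[0.012,0,0.014,0,0,0,255],[0.024,0,0.027,0,0,0,255],[0.036,0,0.04,0,0,0,255],[0.043,0,0.048,0,0,0,255],[0.0467,0,0.0523,0,0,0,255],[0.0467,0,0.0523,0,0,0,255]]}}

```text
time_s: 1.7
tcp_pos: [0.4916, -0.2402, 0.2465]
tcp_rot: [180.0, -44.9, 78.4]
force: [0.3, -0.7, -0.4]
grip_width: 0.003
gripper_force: 0.0
```

Run:
```python
from h import *
st()
im,d=bot.get_image("scene"); cv2.imwrite("pics/s1.png",cv2.resize(im[120:290,100:360,::-1],None,fx=3,fy=3))
```

```text
t 1.7 s,t,z -0.2297 -0.0004 0.2465 [179.99 -44.92  78.4 ] F s,t,z -0.65 -0.42 -0.43 [-53.3  32.2  73.5  33.1 105.1 -41.9]
```

View pics/s1.png

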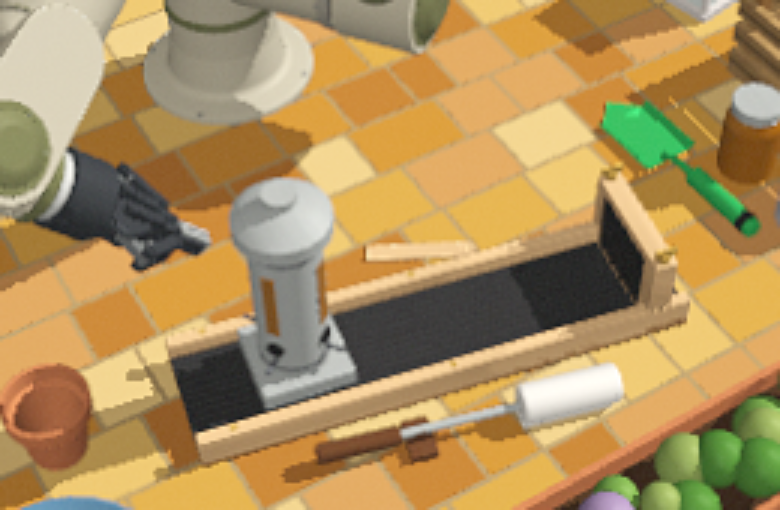

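The picture shows the fingertip at (205,238), level with the rim and just behind it at (235,225). Next I'll push slowly.

>>> {"op": "play_rows", "data": {"rows": [[0.003,0,0.003,0,0,0,255],[0.006,0,0.006,0,0,0,255],[0.009,0,0.009,0,0,0,255],[0.011,0,0.011,0,0,0,255],[0.013,0,0.013,0,0,0,255],[0.0145,0,0.0145,0,0,0,255],[0.016,0,0.016,0,0,0,255],[0.0175,0,0.0175,0,0,0,255],[0.019,0,0.0185,0,0,0,255],[0.021,0,0.0195,0,0,0,255]]}}

```text
time_s: 2.75
tcp_pos: [0.4974, -0.2123, 0.2474]
tcp_rot: [180.0, -45.0, 78.4]
force: [0.1, -2.1, 1.4]
grip_width: -0.002
gripper_force: 0.9
```

Run:
```python
from h import *
st()
Z=np.load("top0.npz");im,d=bot.get_image("top");P=cloud("top",d);q=P[150:250,270:365].reshape(-1,3);q=q[(q[:,2]>.272)&(q[:,2]<.31)]
s=(q[:,:2]-C)@L;t=(q[:,:2]-C)@N;k=s>-.19;print(np.percentile(s[k],[2,50,98]),np.percentile(t[k],[2,50,98]))
# toe arc steps
for th in range(0,27,3):
    r=np.radians(th);print(th,round(.096-.096*np.cos(r)+.231*np.sin(r),4),round(.231*np.cos(r)+.096*np.sin(r)-.231,4))
```

```text
t 2.75 s,t,z -0.2012 -0.0005 0.2474 [179.98 -44.95  78.41] F s,t,z -2.07 -0.55 1.39 [-51.3  30.4  76.3  34.  103.2 -40.8]
[-0.18143475 -0.14530567 -0.11106357] [-0.03562603  0.00062621  0.03472948]
0 0.0 0.0
3 0.0122 0.0047
6 0.0247 0.0088
9 0.0373 0.0122
12 0.0501 0.0149
15 0.0631 0.017
18 0.0761 0.0184
21 0.0892 0.0191
24 0.1023 0.0191
```

>>> {"op": "play_rows", "data": {"rows": [[0.003,0,0.0013,0,0,0,255],[0.0059,0,0.0025,0,0,0,255],[0.0088,0,0.0039,0,0,0,255],[0.0117,0,0.0052,0,0,0,255],[0.0146,0,0.0066,0,0,0,255],[0.0173,0,0.0081,0,0,0,255],[0.0201,0,0.0096,0,0,0,255],[0.0228,0,0.0112,0,0,0,255],[0.0255,0,0.0127,0,0,0,255],[0.028,0,0.0144,0,0,0,255]]}}

```text
time_s: 3.8
tcp_pos: [0.5035, -0.1827, 0.257]
tcp_rot: [180.0, -45.0, 78.4]
force: [0.1, -0.3, 1.1]
grip_width: -0.002
gripper_force: 0.4
```

Run:
```python
from h import *
st()
im,d=bot.get_image("scene"); cv2.imwrite("pics/s2.png",cv2.resize(im[120:290,100:360,::-1],None,fx=3,fy=3))
```

```text
t 3.8 s,t,z -0.171 -0.0005 0.257 [179.98 -44.96  78.42] F s,t,z -0.27 -0.21 1.11 [-49.   28.3  78.2  35.1 102.1 -38.8]
```

View pics/s2.png

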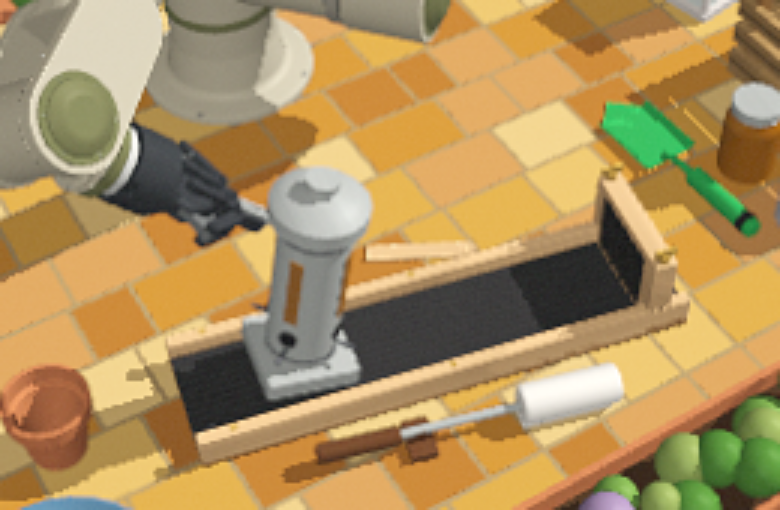

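The feeder is leaning about its toe. The tip is on the rim at (265,215) and the base has stayed put, so I'll continue.

>>> {"op": "play_rows", "data": {"rows": [[0.0026,0,0.0016,0,0,0,255],[0.0052,0,0.0033,0,0,0,255],[0.0078,0,0.005,0,0,0,255],[0.0103,0,0.0067,0,0,0,255],[0.0128,0,0.0085,0,0,0,255],[0.0152,0,0.0102,0,0,0,255],[0.0177,0,0.012,0,0,0,255],[0.0202,0,0.0138,0,0,0,255],[0.0226,0,0.0156,0,0,0,255],[0.025,0,0.0174,0,0,0,255]]}}

```text
time_s: 4.85
tcp_pos: [0.5095, -0.1533, 0.2623]
tcp_rot: [180.0, -45.0, 78.4]
force: [-0.3, -0.8, 0.5]
grip_width: -0.0
gripper_force: 0.1
```

Run:
```python
from h import *
st()
```

```text
t 4.85 s,t,z -0.141 -0.0005 0.2623 [179.98 -44.96  78.42] F s,t,z -0.88 0.13 0.54 [-46.5  26.4  80.2  36.1 100.6 -37. ]
```

>>> {"op": "play_rows", "data": {"rows": [[0.0023,0,0.002,0,0,0,255],[0.0046,0,0.004,0,0,0,255],[0.0068,0,0.006,0,0,0,255],[0.009,0,0.008,0,0,0,255],[0.0112,0,0.01,0,0,0,255],[0.0134,0,0.0122,0,0,0,255],[0.0155,0,0.0143,0,0,0,255],[0.0177,0,0.0164,0,0,0,255],[0.0177,0,0.0164,0,0,0,255]]}}

```text
time_s: 5.75
tcp_pos: [0.5144, -0.1296, 0.2632]
tcp_rot: [180.0, -45.0, 78.4]
force: [0.3, 0.7, 0.3]
grip_width: -0.002
gripper_force: 0.0
```

Run:
```python
from h import *
st()
im,d=bot.get_image("scene"); cv2.imwrite("pics/s3.png",cv2.resize(im[120:290,100:360,::-1],None,fx=3,fy=3))
```

```text
t 5.75 s,t,z -0.1168 -0.0005 0.2632 [179.98 -44.96  78.44] F s,t,z 0.72 -0.14 0.3 [-44.5  25.3  81.8  36.9  99.1 -35.6]
```

View pics/s3.png

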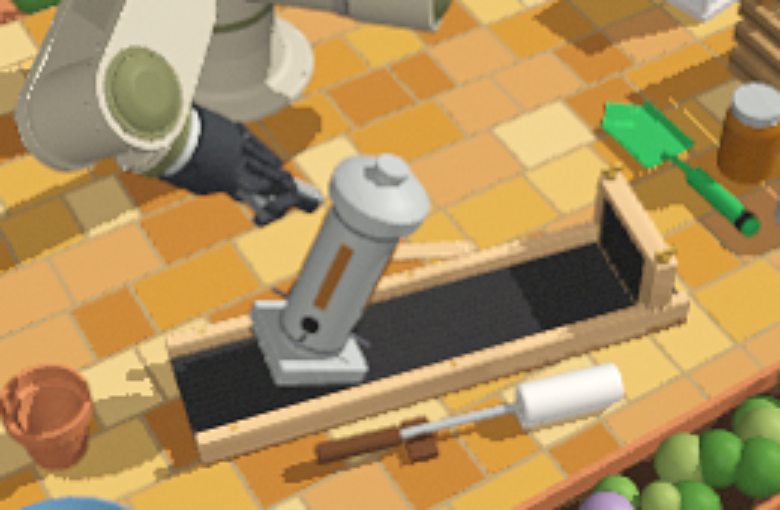

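The feeder is past its balance point and falling freely, clear of the fingertip at (318,198). Now I'll back off.

>>> {"op": "play_rows", "data": {"rows": [[-0.01,0,-0.01,0,0,0,255],[-0.025,0,-0.025,0,0,0,255],[-0.04,0,-0.04,0,0,0,255],[-0.055,0,-0.055,0,0,0,255],[-0.06,0,-0.06,0,0,0,255],[-0.06,0,-0.06,0,0,0,255],[-0.06,0,-0.06,0,0,0,255],[-0.06,0,-0.06,0,0,0,255],[-0.06,0,-0.06,0,0,0,255],[-0.06,0,-0.06,0,0,0,255]]}}

```text
time_s: 6.8
tcp_pos: [0.4974, -0.2127, 0.2634]
tcp_rot: [180.0, -45.0, 78.5]
force: [-0.8, -0.1, -0.9]
grip_width: -0.003
gripper_force: 0.0
```

Run:
```python
from h import *
st()
im,d=bot.get_image("scene"); cv2.imwrite("pics/s4.png",cv2.resize(im[120:290,100:360,::-1],None,fx=3,fy=3))
im,d=bot.get_image("top");P=cloud("top",d);np.savez("top4.npz",im=im,d=d)
q=P[150:260,170:365].reshape(-1,3);s=(q[:,:2]-C)@L;t=(q[:,:2]-C)@N;z=q[:,2]
k=(abs(t)<.058)&(z>.055)&(s<.21)&(s>-.13)&(z<.16);print("s",np.percentile(s[k],[.5,2,50,98,99.5]).round(4),"t",np.percentile(t[k],[2,50,98]).round(4))
for s0 in np.arange(-.11,.2,.02):
    kk=k&(abs(s-s0)<.01)
    if kk.sum()>5: print(s0.round(3),np.percentile(t[kk],[3,97]).round(4),z[kk].max().round(4))
```

```text
t 6.8 s,t,z -0.2016 -0.0005 0.2634 [179.97 -44.95  78.46] F s,t,z -0.3 0.73 -0.89 [-51.3  29.7  75.   34.2 104.9 -39.7]
s [-0.1002 -0.0941  0.025   0.1531  0.1633] t [-0.0378  0.0064  0.0467]
-0.11 [-0.0401  0.0444] 0.12
-0.09 [-0.0437  0.0484] 0.1267
-0.07 [-0.0431  0.0473] 0.1285
-0.05 [-0.0319  0.0399] 0.1175
-0.03 [-0.0319  0.039 ] 0.1148
-0.01 [-0.0302  0.0393] 0.1154
0.01 [-0.029   0.0406] 0.1145
0.03 [-0.0293  0.0408] 0.1132
0.05 [-0.0288  0.041 ] 0.1162
0.07 [-0.0284  0.0412] 0.1152
0.09 [-0.0276  0.0427] 0.1148
0.11 [-0.0298  0.0483] 0.1231
0.13 [-0.0372  0.0539] 0.127
0.15 [-0.0253  0.0376] 0.1169
0.17 [-0.0072  0.025 ] 0.0929
```

View pics/s4.png

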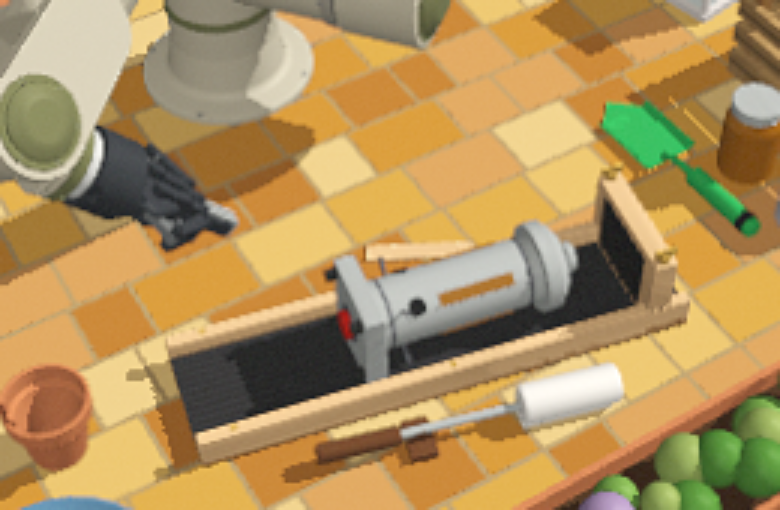

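The feeder lies along the cradle with its head towards the stop and its button at (347,323). Next I'll locate the button and go down behind it.

Run:
```python
from h import *
im,d=bot.get_image("scene");P=cloud("scene",d)
i=im.astype(int);m=(i[...,0]>120)&(i[...,1]<60)&(i[...,2]<70);m[:200]=0;m[250:]=0;m[:,:200]=0;m[:,230:]=0
q=P[m];print(len(q),np.argwhere(m).mean(0));s=(q[:,:2]-C)@L;t=(q[:,:2]-C)@N
print(np.percentile(s,[5,25,50,75,95]).round(4),np.percentile(t,[5,50,95]).round(4),np.percentile(q[:,2],[5,50,95]).round(4))
```

```text
24 [227.125      214.83333333]
[-0.1039 -0.1019 -0.1002 -0.0979 -0.0953] [-0.0379 -0.009   0.004 ] [0.0689 0.0835 0.1085]
```

>>> {"op": "play_rows", "data": {"rows": [[-0.02,-0.001,0.03,0,0,0,255],[-0.04,-0.002,0.06,0,0,0,255],[-0.06,-0.003,0.09,0,0,0,255],[-0.08,-0.0035,0.12,0,0,0,255],[-0.1,-0.0035,0.15,0,0,0,255],[-0.11,-0.0035,0.165,0,0,0,255],[-0.113,-0.0035,0.17,0,0,0,255],[-0.113,-0.0035,0.17,0,0,0,255]]}}

```text
time_s: 7.75
tcp_pos: [0.502, -0.173, 0.0631]
tcp_rot: [-180.0, -45.0, 78.4]
force: [0.1, -0.2, 0.4]
grip_width: -0.002
gripper_force: 0.0
```

Run:
```python
from h import *
st()
im,d=bot.get_image("scene"); cv2.imwrite("pics/s5.png",cv2.resize(im[150:280,120:320,::-1],None,fx=4,fy=4))
```

```text
t 7.75 s,t,z -0.1618 0.0029 0.0631 [-179.99  -44.98   78.4 ] F s,t,z -0.13 -0.16 0.38 [-48.4  41.6  88.4  34.8  82.5 -51.8]
```

View pics/s5.png

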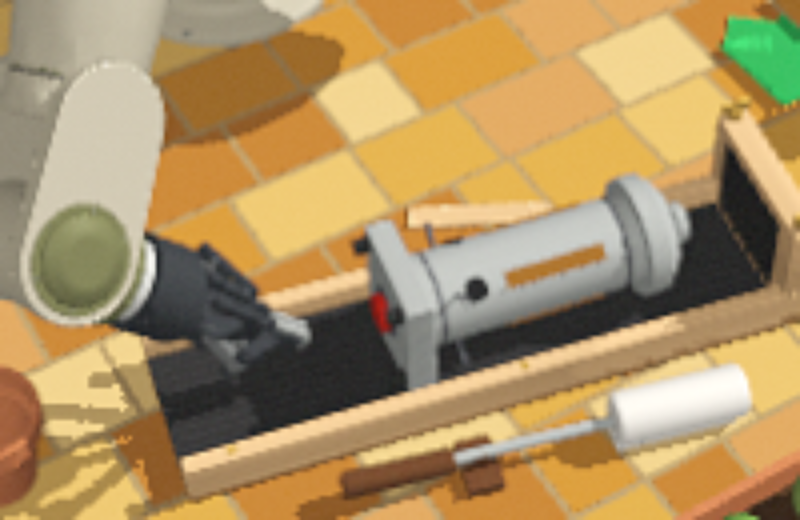

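The fingertip at (305,330) is lined up with the button at (380,312). I'll approach and slide the feeder to the stop.

>>> {"op": "play_rows", "data": {"rows": [[0.008,0,0.008,0,0,0,255],[0.017,0,0.017,0,0,0,255],[0.025,0,0.025,0,0,0,255],[0.03,0,0.03,0,0,0,255],[0.032,0,0.032,0,0,0,255],[0.034,0,0.034,0,0,0,255],[0.036,0,0.036,0,0,0,255],[0.038,0,0.038,0,0,0,255],[0.04,0,0.04,0,0,0,255],[0.042,0,0.042,0,0,0,255]]}}

```text
time_s: 8.8
tcp_pos: [0.514, -0.1154, 0.063]
tcp_rot: [179.9, -44.9, 78.4]
force: [-1.3, -3.7, -0.3]
grip_width: 0.003
gripper_force: 2.1
```

```bash
python3 -c "
from h import *
st()"
```

```text
t 8.8 s,t,z -0.103 0.0027 0.063 [179.93 -44.88  78.42] F s,t,z -3.92 0.54 -0.28 [-43.4  39.5  92.7  37.8  78.4 -50.1]
```

>>> {"op": "play_rows", "data": {"rows": [[0.0015,0,0.0015,0,0,0,255],[0.003,0,0.003,0,0,0,255],[0.0045,0,0.0045,0,0,0,255],[0.006,0,0.006,0,0,0,255],[0.0075,0,0.0075,0,0,0,255],[0.009,0,0.009,0,0,0,255],[0.0105,0,0.0105,0,0,0,255],[0.012,0,0.012,0,0,0,255],[0.0135,0,0.0135,0,0,0,255],[0.015,0,0.015,0,0,0,255]]}}

```text
time_s: 9.8
tcp_pos: [0.5182, -0.0939, 0.063]
tcp_rot: [180.0, -45.0, 78.4]
force: [-0.9, -4.1, -0.1]
grip_width: -0.005
gripper_force: 2.0
```

Run:
```python
from h import *
st()
im,d=bot.get_image("scene"); cv2.imwrite("pics/s6.png",cv2.resize(im[150:280,120:320,::-1],None,fx=4,fy=4))
```

```text
t 9.8 s,t,z -0.0811 0.003 0.063 [179.98 -44.95  78.42] F s,t,z -4.17 0.03 -0.12 [-41.5  38.9  94.   39.   77.1 -49.3]
```

View pics/s6.png

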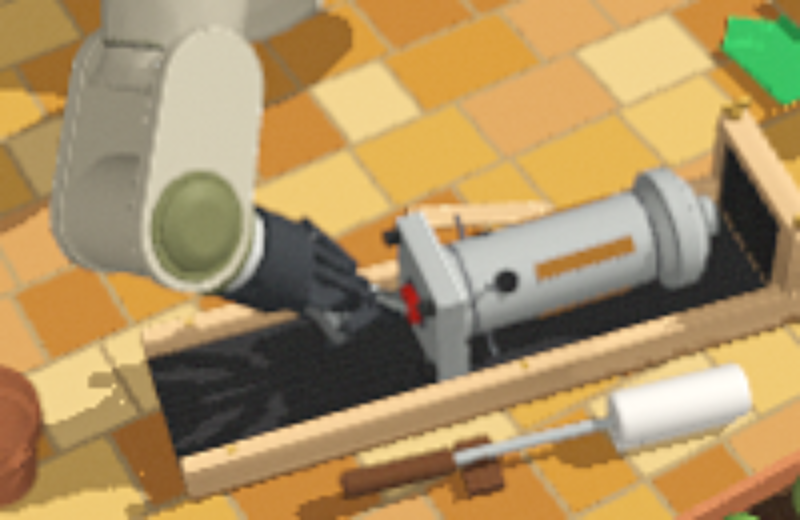

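The feeder slides straight at about 4 N, with the tip on the button at (410,305). I'll keep going.

>>> {"op": "play_rows", "data": {"rows": [[0.0015,0,0.0015,0,0,0,255],[0.003,0,0.003,0,0,0,255],[0.0045,0,0.0045,0,0,0,255],[0.006,0,0.006,0,0,0,255],[0.0075,0,0.0075,0,0,0,255],[0.009,0,0.009,0,0,0,255],[0.0105,0,0.0105,0,0,0,255],[0.012,0,0.012,0,0,0,255],[0.013,0,0.013,0,0,0,255],[0.014,0,0.014,0,0,0,255]]}}

```text
time_s: 10.85
tcp_pos: [0.5222, -0.0746, 0.063]
tcp_rot: [180.0, -45.0, 78.4]
force: [-0.8, -3.4, -0.6]
grip_width: -0.002
gripper_force: 2.1
```

>>> {"op": "play_rows", "data": {"rows": [[0.0007,0,0.0007,0,0,0,255],[0.0014,0,0.0014,0,0,0,255],[0.0021,0,0.0021,0,0,0,255],[0.0028,0,0.0028,0,0,0,255],[0.0035,0,0.0035,0,0,0,255]]}}

```text
time_s: 11.35
tcp_pos: [0.5232, -0.0698, 0.063]
tcp_rot: [180.0, -45.0, 78.4]
force: [-0.7, -3.7, 0.8]
grip_width: -0.0
gripper_force: 2.1
```

```bash
python3 -c "
from h import *
st()"
```

```text
t 11.35 s,t,z -0.0565 0.0029 0.063 [179.98 -44.95  78.42] F s,t,z -3.76 -0.09 0.84 [-39.2  38.3  95.3  40.3  75.5 -48.4]
```

>>> {"op": "play_rows", "data": {"rows": [[0.0005,0,0.0005,0,0,0,255],[0.001,0,0.001,0,0,0,255],[0.0015,0,0.0015,0,0,0,255],[0.002,0,0.002,0,0,0,255],[0.0025,0,0.0025,0,0,0,255]]}}

```text
time_s: 11.85
tcp_pos: [0.5238, -0.0664, 0.063]
tcp_rot: [180.0, -45.0, 78.4]
force: [-0.9, -3.9, 0.7]
grip_width: 0.001
gripper_force: 2.2
```

>>> {"op": "play_rows", "data": {"rows": [[0.0005,0,0.0005,0,0,0,255],[0.001,0,0.001,0,0,0,255],[0.0015,0,0.0015,0,0,0,255],[0.002,0,0.002,0,0,0,255]]}}

```text
time_s: 12.25
tcp_pos: [0.5244, -0.0636, 0.063]
tcp_rot: [180.0, -45.0, 78.4]
force: [0.1, -3.6, 0.2]
grip_width: -0.001
gripper_force: 2.2
```

>>> {"op": "play_rows", "data": {"rows": [[0.0005,0,0.0005,0,0,0,255],[0.001,0,0.001,0,0,0,255],[0.0015,0,0.0015,0,0,0,255],[0.002,0,0.002,0,0,0,255]]}}

```text
time_s: 12.65
tcp_pos: [0.5249, -0.0615, 0.063]
tcp_rot: [180.0, -44.9, 78.4]
force: [-3.2, -8.6, 2.3]
grip_width: 0.003
gripper_force: 4.5
```

>>> {"op": "play_rows", "data": {"rows": [[0.0005,0,0.0005,0,0,0,255],[0.001,0,0.001,0,0,0,255],[0.0015,0,0.0015,0,0,0,255],[0.002,0,0.002,0,0,0,255]]}}

```text
time_s: 13.05
tcp_pos: [0.5254, -0.0587, 0.063]
tcp_rot: [180.0, -44.9, 78.4]
force: [-4.4, -8.5, 2.5]
grip_width: -0.0
gripper_force: 4.5
```

>>> {"op": "play_rows", "data": {"rows": [[0.0004,0,0.0004,0,0,0,255],[0.0008,0,0.0008,0,0,0,255],[0.0012,0,0.0012,0,0,0,255]]}}

```text
time_s: 13.35
tcp_pos: [0.5257, -0.057, 0.063]
tcp_rot: [180.0, -44.9, 78.4]
force: [-3.1, -8.2, 1.6]
grip_width: 0.005
gripper_force: 4.5
```

>>> {"op": "play_rows", "data": {"rows": [[0.0003,0,0.0003,0,0,0,255],[0.0005,0,0.0005,0,0,0,255]]}}

```text
time_s: 13.55
tcp_pos: [0.5259, -0.0564, 0.063]
tcp_rot: [180.0, -44.9, 78.4]
force: [-4.9, -10.2, 3.1]
grip_width: 0.001
gripper_force: 5.6
```

>>> {"op": "play_rows", "data": {"rows": [[0.0002,0,0.0002,0,0,0,255],[0.0003,0,0.0003,0,0,0,255],[0.0003,0,0.0003,0,0,0,255]]}}

```text
time_s: 13.85
tcp_pos: [0.5259, -0.0564, 0.063]
tcp_rot: [179.9, -44.8, 78.4]
force: [-6.1, -11.9, 2.3]
grip_width: 0.005
gripper_force: 6.2
```

The force is up to 13 N with no further travel, so the button is at its hard end. I'll back away straight, then go up.

>>> {"op": "play_rows", "data": {"rows": [[-0.002,0,-0.002,0,0,0,255],[-0.007,0,-0.007,0,0,0,255],[-0.017,0,-0.017,0,0,0,255],[-0.03,0,-0.03,0,0,0,255],[-0.045,0,-0.045,0,0,0,255],[-0.045,0,-0.07,0,0,0,255],[-0.035,0,-0.1,0,0,0,255],[-0.025,0,-0.13,0,0,0,255],[-0.025,0,-0.13,0,0,0,255],[-0.025,0,-0.13,0,0,0,255]]}}

```text
time_s: 14.85
tcp_pos: [0.5038, -0.1637, 0.1373]
tcp_rot: [180.0, -44.9, 78.4]
force: [1.0, 1.0, -0.5]
grip_width: -0.001
gripper_force: 0.0
```

Run:
```python
from h import *
st()
im,d=bot.get_image("scene"); cv2.imwrite("pics/s7.png",cv2.resize(im[150:280,120:320,::-1],None,fx=4,fy=4))
P=cloud("scene",d);i=im.astype(int);m=(i[...,0]>110)&(i[...,1]<60)&(i[...,2]<70);m[:200]=0;m[250:]=0;m[:,:200]=0;m[:,250:]=0
q=P[m];s=(q[:,:2]-C)@L;print(len(q),np.percentile(s,[5,50,95]))
```

```text
t 14.85 s,t,z -0.1523 0.0031 0.1373 [179.95 -44.93  78.37] F s,t,z 1.15 -0.74 -0.52 [-47.7  34.7  87.3  34.9  88.6 -46.7]
10 [-0.04430987 -0.03875506 -0.03764088]
```

View pics/s7.png

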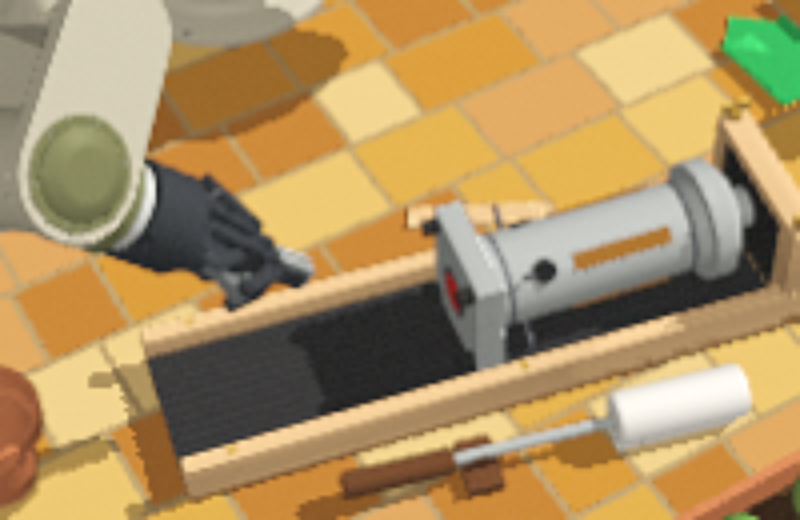

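The feeder's head rests against the stop at (750,210). The button at (452,292) sits nearly flush and the arm is clear.

```bash
python3 -c "
from rig import bot
print(bot.finish_job())"
```

```text
the job is handed in; nothing more can be done
None
```

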